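# Close and seal the cork canister

## Task

One of the three storage canisters, the one with corks in it, has been left with its hinged lid standing open. With the fingertips, push the lid over gently until it is fully shut, leaving the brass vent button in its middle up meanwhile so that the air can escape; only then press that button straight down as far as it goes, so that it stays down, and withdraw. Do not lift anything, leave the canister standing where it is, do not touch the two shut canisters, and leave everything else undisturbed.

Things in the scene. Friction and masses are not known exactly. Their poses are not given: they have to be found in the camera images.
- cork_canister: White ceramic round canister with a hinged dark wood lid that stands open at the start; corks can be seen inside. Loose on the worktop, about 1.1 kg. Outer diameter 110 mm, rim 120 mm high, 134 mm to the top of the shut lid. Origin at the centre of its underside; its z axis is up, the hinge is on its +x side (away from the robot, to within 0.6 rad), the lid's front lip comes down on its -x side.
- cork_lid (a joint): Angle of the open canister's lid in rad: 0 = fully shut on the rim, 1.57 = standing upright, about 1.5 to 1.8 at the start. The hinge is stiff: the lid stays where it is left and needs about 1 to 2 N at its front edge to swing. The lid is a disc of 114 mm diameter, 14 mm thick, its centre 62 mm from the hinge axis; its upper (outer) face lies 10 mm from the plane through the hinge axis.
- cork_hinge (a point): Middle of the lid's hinge axis, 62 mm behind the canister's axis and 124 mm above its underside (4 mm above the rim). The axis runs along the canister's y.
- cork_lip (a point): Outer end of the small brass thumb lip at the front of the lid (20 x 28 x 4 mm), 132 mm from the hinge axis; moves with the lid.
- cork_vent (a joint): Travel of the vent button in m: 0 = up (its top stands 10.5 mm above the lid), 0.007 = down (3.5 mm above the lid). The friction of its seal resists with about 4 N, and the button stays wherever it is left; at 0.007 it is on its stop.
- vent_top (a point): Centre of the top of the vent button, a brass disc of 27 mm diameter in the middle of the open canister's lid, 62 mm from the hinge axis; its z axis is the lid's outward normal. Moves with lid and button.
- tall_canister: Shut canister with its vent button already down, made like the cork canister (white ceramic, 110 mm diameter, dark wood lid), rim 155 mm high, 173 mm in all. Loose. Origin at the centre of its underside. Not to be touched.
- low_canister: Shut canister with its vent button already down, made like the cork canister (white ceramic, 110 mm diameter, dark wood lid), rim 90 mm high, 108 mm in all. Loose. Origin at the centre of its underside. Not to be touched.
- tumbler_a: Clear glass tumbler, 73 mm diameter, 100 mm high, loose, the left one of a pair behind the canisters. Origin at the centre of its underside. Leave alone.
- jigger: Gold-coloured double-cone spirit measure, 47 mm diameter, 101 mm high, stuck fast, at the right. Origin at the centre of its underside. Leave alone.
- tongs: Steel ice tongs lying flat near the front edge, 168 x 28 x 8 mm, loose. Origin at the centre of the underside, x along their length. Leave alone.

How it is judged:
On the way, in this order (a step that is already met when the one before it is completed fails the run):
1. the lid is fully shut (within 0.03 rad) while the vent button is still up (pressed less than 2 mm) (value of joint cork_lid below 0.03 rad and value of joint cork_vent below 0.002 m), for 0.2 s.
2. the vent button is pressed down (at least 5.5 of 7 mm) (value of joint cork_lid below 0.03 rad and value of joint cork_vent above 0.0055 m), for 0.1 s.
At the end, for the whole second after the job is handed in: The cork canister's lid is shut to within 0.03 rad and its vent button stays down (at least 5.5 of 7 mm); the canister stands upright and at rest within 30 mm of where it was; all other listed things are within 10 mm of where they were (all of step 2 and distance of cork_canister from where it was at the start of the episode below 0.03 m and angle between cork_canister's own z axis and vertical below 0.05 rad and linear speed of cork_canister below 0.01 m/s and distance of each of tall_canister, low_canister, tumbler_a, jigger, tongs from where it was at the start of the episode below 0.01 m); the robot touches nothing.
It fails at once if a shut canister is touched (over 0.5 N) (contact force between any of the fingers, the arm and tall_canister above 0.5 N or contact force between any of the fingers, the arm and low_canister above 0.5 N).
It fails at once if another loose thing is moved by more than 10 mm (distance of any of tall_canister, low_canister, tumbler_a, jigger, tongs from where it was at the start of the episode above 0.01 m).
It fails at once if the cork canister is lifted by more than 6 mm or tipped by more than 0.12 rad (height (world z) of cork_canister above 0.006 m or angle between cork_canister's own z axis and vertical above 0.12 rad).
It fails at once if the cork canister, its lid or its button is pressed with more than 40 N (contact force between any of the fingers, the arm and cork_canister above 40 N).
It also fails if it takes over 48 s, if anything falls off the work surface, if the arm or the gripper's body presses on something with over 40 N, if the wrist force passes 120 N, or if a joint passes its speed limit or range.

## Robot

A 6-joint arm with a two-finger parallel gripper is mounted at the origin on a cart in front of the work surface, level with it; the furniture and walls round the work are solid. World frame = base frame: x ahead of the robot, y to its left, z up, the work surface at z = 0. Lengths are in m, angles in rad, forces in N, time in s.
With the tool pointing down it reaches from about 0.275 to 0.875 m from the base axis. Payload 12.5 kg.
Tool frame: the origin (TCP) lies at the very end of the fingers, on their centre line; the grasp point (between the pads) lies 19 mm behind it; z points along the fingers, y is the line along which they close (so a half turn about z gives the same grasp; the last joint's range is limited). The gripper opens to 85 mm and grips with 20 to 120 N. Pads are 22 mm wide; open, the fingers measure 114 mm over their backs; the gripper's body (76 mm by 85 mm) begins 54 mm behind the grasp point. The pads swing forward as they close: fully open they stand 13 mm farther back than shut.
Start: joints at [1.235, 0.351, 1.652, -0, 1.139, -0.085], TCP at [0.136, 0.533, 0.231] pointing down, gripper open.
Joint ranges: [-2.75, 2.75], [-0.79, 2.1], [0.01, 2.65], [-1.57, 4.71], [0.07, 3.14], [-2.87, 2.87]. Speed limits (rad/s): [2.22, 2.22, 2.79, 3.14, 3.14, 3.14].

## Interface

Orientations are given as a 3x3 rotation matrix whose columns are the frame's x, y, z axes.
In Python, from bench import manip gives the robot as it stands. Calls block until the motion is done:
- manip.move_ptp(position, orientation): joint-space move of the TCP to a pose.
- manip.move_l(position, attitude=None, max_speed=0.15): straight line of the TCP; attitude=None keeps the orientation; max_speed is the mean speed in m/s.
- manip.move_j(angles): joint-space move.
- manip.set_gripper(opening, effort=None): opening from 0.0 (shut) to 1.0 (fully open); effort is the grip in N (None keeps the last); returns when the fingers have stopped.
- manip.dwell(seconds).
- manip.inverse_kinematics(position, orientation): joint angles nearest the present ones, or None.
- manip.grab_frame(name): name is "side" or "top"; returns (picture, depth): 480x640x3 uint8, red, green, blue; 480x640 float32, m along the optical axis (not along the pixel's ray), 0 where there is no reading.
- manip.get_calibration(name): a dict with "camera_matrix" (3x3 intrinsics, pixels), "k1" (the pictures are not rectified: a ray, as slopes to the right and down, at radius r is drawn at 1 + k1 r^2 times it, then the intrinsics apply), "R" (3x3) and "t" (3): a world point X has camera coordinates R X + t. Camera axes: x right, y down, z forward; pixel columns grow to the right and rows downward; lengths in m; the calibration is good to about 2 mm. A picture is of the moment at which its call begins. get_calibration takes no time and is no camera call.
A pose or a line that the arm cannot do raises manip.Unreachable and nothing moves.
- manip.sign_off(): hands the job in; it is judged then, once.
Trained networks look in the newest picture that a camera, given by its name, has taken for a name from the list of things; names that differ only in an ending like _2 or _b are one class to them, and where a whole thing is asked for, a point or a joint stands for the part that bears it (a point fixed in the world has none). Each returns a list of dicts, best first, with "confidence" (0 to 1); they miss things now and then, are a little off and sometimes report something else, mostly with a low value. They report only what shows in the picture. A call takes as long as a camera call.
- manip.look_for(camera, name): "at" ([x, y, z] in m, in world coordinates, good to about 4 mm: the middle of the surface that is visible of it).
Readings, each from a call of its own:
- manip.current_time(): time.
- manip.current_qpos(): joint angles.
- manip.current_joint_vel(): joint speeds.
- manip.current_joint_torque(): joint torques, N m.
- manip.current_ee_pos(): TCP position.
- manip.current_tcp_rot(): TCP orientation.
- manip.current_force(): force on the tool from outside, world axes, zero at the start.
- manip.current_ft_torque(): the same for the moment, N m.
- manip.current_grip_width(): opening from 0.0 (shut) to 1.0 (fully open).
- manip.current_grip_force(): force on a finger pad.
Only numpy, scipy, OpenCV 4.12 (cv2) and the standard library are available. Lean on these libraries where they do the work, as an engineer would, in place of code of your own. Each camera call takes 0.05 s, during which the arm holds its last target. There are 200 camera calls.

## Working session

There is one attempt and no reset: what is moved stays moved. The work goes in short steps, each a Python script; the robot and the scene stay as the last script left them, time stands still between calls to the robot, and variables do not carry over. Pictures are saved under pics/ and viewed, at most 10 in all, crops included, and the job is handed in when it is done.

```bash
mkdir -p pics; python3 - <<'E'
from bench import manip as m
import cv2,numpy as np
for c in("side","top"):
    p,d=m.grab_frame(c); cv2.imwrite(f"pics/{c}0.png",p[:,:,::-1]); np.savez(f"{c}0.npz",p=p,d=d)
    k=m.get_calibration(c); print(c,k["R"].round(3).tolist(),k["t"],(-k["R"].T@k["t"]).round(3))
    for n in("cork_canister","cork_lid","cork_hinge","cork_lip","vent_top","tall_canister","low_canister","tumbler_a","jigger","tongs"):
        print(n,[(np.round(r["at"],3).tolist(),round(r["confidence"],2)) for r in m.look_for(c,n)[:3]])
print(m.current_time())
E
```

```text
side [[-0.996, -0.087, 0.01], [-0.06, 0.602, -0.796], [0.063, -0.794, -0.605]] [0.52428302 0.11423563 1.03526567] [0.463 0.799 0.712]
cork_canister [([0.561, 0.043, 0.1], 0.83)]
cork_lid [([0.588, 0.023, 0.198], 0.61)]
cork_hinge [([0.56, 0.041, 0.104], 0.97)]
cork_lip [([0.586, 0.027, 0.202], 0.64)]
vent_top []
tall_canister [([0.499, -0.112, 0.134], 0.73)]
low_canister [([0.514, 0.297, 0.102], 0.56), ([0.662, 0.003, 0.069], 0.48)]
tumbler_a [([0.666, 0.005, 0.07], 0.79)]
jigger [([0.471, -0.351, 0.097], 0.61)]
tongs [([0.381, 0.183, 0.006], 0.85)]
top [[0.025, -1.0, -0.013], [-0.998, -0.024, -0.054], [0.054, 0.014, -0.998]] [0.00197723 0.53348489 1.47997773] [ 0.453 -0.006  1.507]
cork_canister [([0.552, 0.032, 0.096], 0.89)]
cork_lid [([0.585, -0.003, 0.228], 0.96), ([0.556, 0.027, 0.102], 0.75)]
cork_hinge [([0.556, 0.025, 0.098], 0.57)]
cork_lip [([0.584, 0.003, 0.228], 0.8)]
vent_top [([0.602, -0.006, 0.195], 0.49), ([0.5, -0.147, 0.173], 0.43), ([0.678, -0.023, 0.042], 0.26)]
tall_canister [([0.5, -0.147, 0.171], 0.91)]
low_canister [([0.505, 0.264, 0.105], 0.86), ([0.556, 0.025, 0.097], 0.68)]
tumbler_a [([0.679, -0.021, 0.04], 0.77)]
jigger [([0.476, -0.334, 0.072], 0.64)]
tongs [([0.602, -0.008, 0.199], 0.55)]
1.1
```

View pics/side0.png

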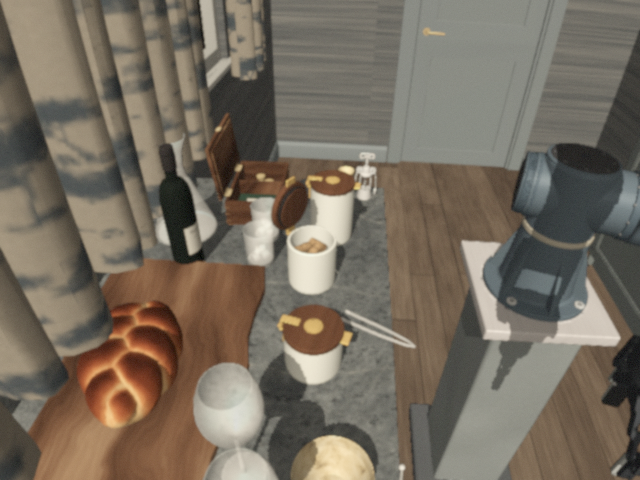

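View pics/top0.png

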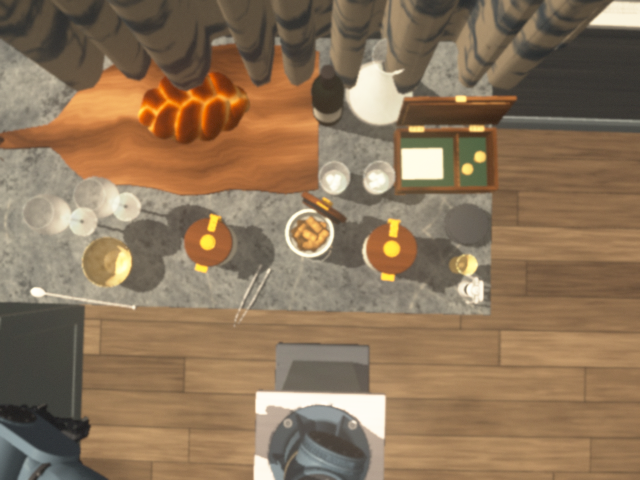

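```bash
cat > h.py <<'E'
from bench import manip as m
import cv2,numpy as np
def cloud(c,d):
    k=m.get_calibration(c);K=k["camera_matrix"]
    v,u=np.mgrid[0:480,0:640]
    uv=np.stack([u,v],-1).reshape(-1,1,2).astype(float)
    n=cv2.undistortPoints(uv,K,np.array([k["k1"],0,0,0,0.])).reshape(-1,2)
    z=d.reshape(-1,1)
    P=(np.hstack([n,np.ones_like(z)])*z-k["t"])@k["R"]
    P[z[:,0]==0]=np.nan
    return P.reshape(480,640,3)
def circ(P):
    A=np.c_[2*P,np.ones(len(P))];s=np.linalg.lstsq(A,(P**2).sum(1),rcond=None)[0]
    return s[:2],np.sqrt(s[2]+s[:2]@s[:2])
E
python3 - <<'E'
from h import *
for c in("side","top"):
    z=np.load(c+"0.npz");P=cloud(c,z["d"]);p=z["p"].astype(int)
    Q=P.reshape(-1,3);C=p.reshape(-1,3)
    near=np.hypot(Q[:,0]-.55,Q[:,1]-.03)<.12
    rim=near&(abs(Q[:,2]-.12)<.004)&(C.min(1)>130)
    R=Q[rim];print(c,"rim",rim.sum(),R[:,:2].min(0),R[:,:2].max(0),circ(R[:,:2]))
    lid=near&(Q[:,2]>.14)
    L=Q[lid];print("lid",lid.sum(),L.min(0).round(3),L.max(0).round(3),L.mean(0).round(3))
    w,V=np.linalg.eigh(np.cov(L.T));print(w,V[:,0])
    B=near&(C[:,0]-C[:,2]>70)&(Q[:,2]>.13);print("brass",B.sum(),Q[B].mean(0) if B.any() else "")
    v,u=np.nonzero(lid.reshape(480,640));print("px",u.min(),u.max(),v.min(),v.max())
E
```

```text
side rim 297 [ 0.48549093 -0.02021207] [0.59317688 0.0894236 ] (array([0.53909267, 0.03483278]), np.float64(0.05193118099162883))
lid 1366 [ 0.555 -0.041  0.14 ] [0.627 0.054 0.257] [0.589 0.02  0.199]
[2.66511743e-05 7.36997679e-04 8.31467800e-04] [ 0.79282369 -0.60694017 -0.05526501]
brass 86 [0.59341535 0.01465297 0.24297895]
px 270 307 176 229
top rim 241 [ 0.48678768 -0.0224058 ] [0.59514701 0.08574257] (array([0.54044964, 0.03145002]), np.float64(0.05201171525768747))
lid 633 [ 0.556 -0.051  0.144] [0.626 0.05  0.262] [0.587 0.001 0.225]
[6.97942894e-05 3.24684923e-04 8.23026452e-04] [ 0.85686706 -0.5146897   0.0295526 ]
brass 238 [0.60052216 0.01157136 0.23058678]
px 301 347 191 224
```

The side view shows the open canister at about (312,260), its lid upright at (290,205) and the low canister at (313,340). The tall canister stands behind at (332,205). In the top view the lid is edge-on at (323,207), up and to the right of the canister at (310,233). The fitted centre is about (0.540, 0.033), the hinge azimuth about -0.57 rad and the lid angle about 1.57.

```bash
cat >> h.py <<'E'
a=-.57; C=np.array([.540,.033]); f=-np.array([np.cos(a),np.sin(a)]); H=C-.062*f
def rot(sg):
    x=np.r_[sg*f,0];z=np.array([0,0,-1.]);return np.c_[x,np.cross(z,x),z]
def pt(s,z): return np.r_[H+s*f,z]
E
python3 - <<'E'
from h import *
m.set_gripper(0.0)
p=pt(-.05,.38)
q=[(np.abs(np.array(j)-m.current_qpos()).max(),sg) for sg in(1,-1) if (j:=m.inverse_kinematics(p,rot(sg))) is not None]
print(q); sg=min(q)[1]; R=rot(sg); np.save("R.npy",R)
e=m.current_ee_pos(); m.move_l([e[0],e[1],.38])
m.move_ptp(p,R)
print(m.current_time(),m.current_force())
m.move_l(pt(-.05,.234),max_speed=.12)
pic,d=m.grab_frame("side"); cv2.imwrite("pics/s1.png",cv2.resize(pic[120:320,200:440,::-1],None,fx=3,fy=3))
print(m.current_time(),m.current_ee_pos(),m.current_force(),m.current_grip_width())
E
```

```text
[(np.float64(1.3519308595414388), 1), (np.float64(2.1088684080449305), -1)]
5.6583 [ 0.71132776  0.06231983 -0.1938735 ]
7.075 [ 0.63460363 -0.02745287  0.23478745] [0.77340022 0.66853801 0.4220348 ] -0.002229926902053543
```

View pics/s1.png

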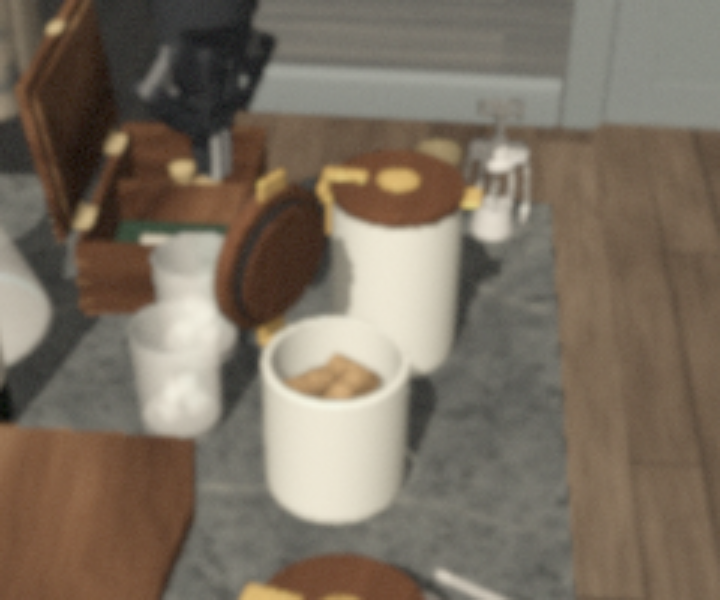

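The crop shows the closed fingertips at about (218,150), behind the upright lid (lip at (270,183), hinge at (270,330)). They are clear of the tumblers and the tall canister, so I'll start pushing.

```bash
cat >> h.py <<'E'
def corner(th,r=.110,n=.010,w=.011):
    return pt(r*np.cos(th)-n*np.sin(th)-w,.124+r*np.sin(th)+n*np.cos(th))
E
python3 - <<'E'
from h import *
f0=np.array(m.current_force())
for th in np.arange(1.62,.29,-.12):
    m.move_l(corner(th),max_speed=.05)
    F=np.array(m.current_force())-f0; print(round(th,2),F.round(1),round(m.current_time(),2))
    if np.linalg.norm(F)>15: print("stop");break
for c in("side","top"):
    pic,d=m.grab_frame(c); np.savez(c+"1.npz",p=pic,d=d)
    if c=="side": cv2.imwrite("pics/s2.png",cv2.resize(pic[120:320,200:440,::-1],None,fx=3,fy=3))
E
```

```text
1.62 [ 0.2 -0.2  1. ] 7.7
1.5 [ 0.  -0.8 -1. ] 8.12
1.38 [-0.3  0.3 -0.7] 8.53
1.26 [-1.3 -0.9 -1.3] 8.95
1.14 [ 0.  -0.3  0.1] 9.37
1.02 [-0.4 -1.2 -0.8] 9.78
0.9 [-1.3 -0.3 -0.3] 10.2
0.78 [-0.7 -1.  -0.4] 10.62
0.66 [-0.1 -0.9 -0.3] 11.03
0.54 [-0.8 -0.7  0.3] 11.45
0.42 [-0.3 -0.3 -0.2] 11.87
0.3 [-0.8 -0.6  0.1] 12.28
```

View pics/s2.png

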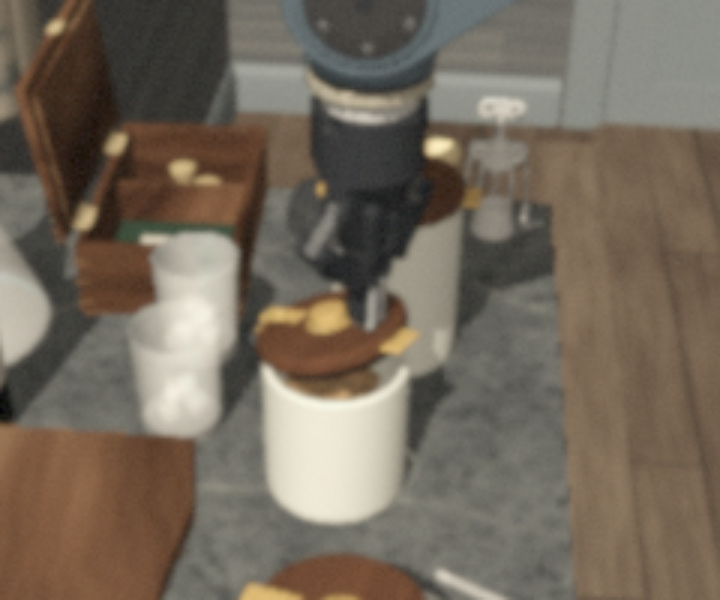

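The lid is almost shut. The fingertip at (372,328) is between the button at (328,315) and the lip at (400,342), and clear of the button. I'll finish closing under force control.

```bash
python3 - <<'E'
from h import *
f0=np.array([.77,.67,.42])
for th in (.2,.12,.06):
    m.move_l(corner(th),max_speed=.04); print(th,(np.array(m.current_force())-f0).round(1))
p=corner(.03)
for i in range(14):
    m.move_l(p,max_speed=.02); F=np.array(m.current_force())-f0; print(p[2].round(4),np.array(m.current_ee_pos())[2].round(4),F.round(1))
    if F[2]>9: break
    p[2]-=.001
m.dwell(.3); F=np.array(m.current_force())-f0;print(F.round(1))
p[2]+=.06; m.move_l(p,max_speed=.1)
q=p.copy(); q[:2]=H-.09*f; q[2]=.30; m.move_l(q,max_speed=.2)
for c in("side","top"):
    pic,d=m.grab_frame(c); np.savez(c+"2.npz",p=pic,d=d)
    for n in("vent_top","cork_lip","cork_canister"): print(c,n,[(np.round(r["at"],4).tolist(),round(r["confidence"],2)) for r in m.look_for(c,n)[:3]])
    cv2.imwrite(f"pics/{c}3.png",cv2.resize(pic[120:320,200:440,::-1],None,fx=3,fy=3))
    P=cloud(c,d); Q=P.reshape(-1,3);B=pic.reshape(-1,3).astype(int)
    near=np.hypot(Q[:,0]-C[0],Q[:,1]-C[1])<.045
    L=near&(Q[:,2]>.125)&(Q[:,2]<.14); A=np.c_[Q[L][:,:2]-C,np.ones(L.sum())]
    print("plane",L.sum(),np.linalg.lstsq(A,Q[L][:,2],rcond=None)[0])
    b=near&(np.hypot(Q[:,0]-C[0],Q[:,1]-C[1])<.03)&(B[:,1]>1.35*B[:,2])&(B[:,0]<1.7*B[:,1])&(Q[:,2]>.13)
    print("button",b.sum(),Q[b].mean(0),Q[b][:,:2].min(0),Q[b][:,:2].max(0))
print(m.current_time())
E
```

```text
0.2 [-1.5 -1.1  0.2]
0.12 [-0.6 -0.8 -0.7]
0.06 [-0.1  0.4 -1. ]
0.1373 0.1372 [-0.5 -1.2 -1.2]
0.1363 0.1363 [-0.9 -0.6 -0.4]
0.1353 0.1352 [-0.4 -0.4 -0.4]
0.1343 0.1342 [-0.6 -1.6  0.2]
0.1333 0.1339 [-3.7 -0.6  8. ]
0.1323 0.1337 [-8.  -0.7 18.9]
[-8.7 -1.1 18.5]
side vent_top []
side cork_lip [([0.5328, 0.0484, 0.132], 0.77)]
side cork_canister [([0.5381, 0.0719, 0.1122], 0.96)]
plane 712 [ 0.00628664 -0.00281078  0.13366847]
button 351 [0.53991914 0.03701716 0.1360481 ] [0.51068935 0.00409679] [0.5691554  0.06247738]
top vent_top []
top cork_lip [([0.542, 0.0706, 0.1335], 0.78)]
top cork_canister [([0.5394, 0.0678, 0.1337], 0.63)]
plane 332 [0.00691313 0.01828066 0.13384368]
button 91 [0.54620781 0.05393734 0.13490914] [0.52208742 0.04416447] [0.56584836 0.06191194]
17.75
```

View pics/top3.png

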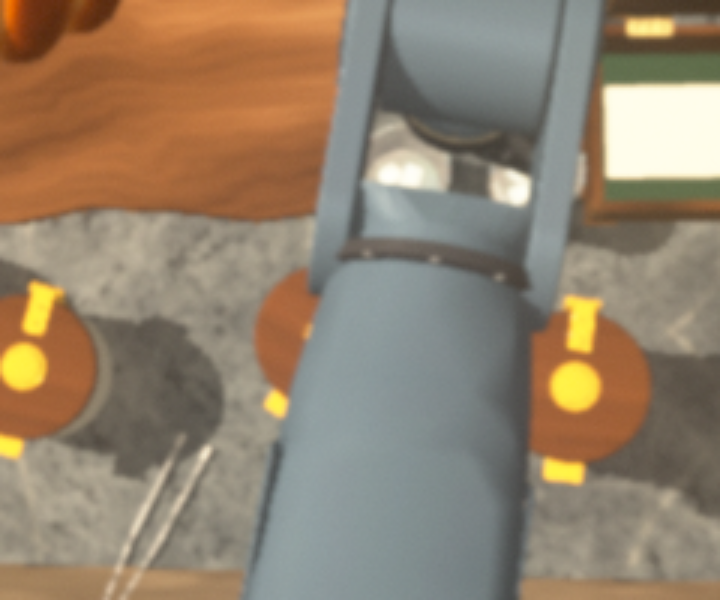

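View pics/side3.png

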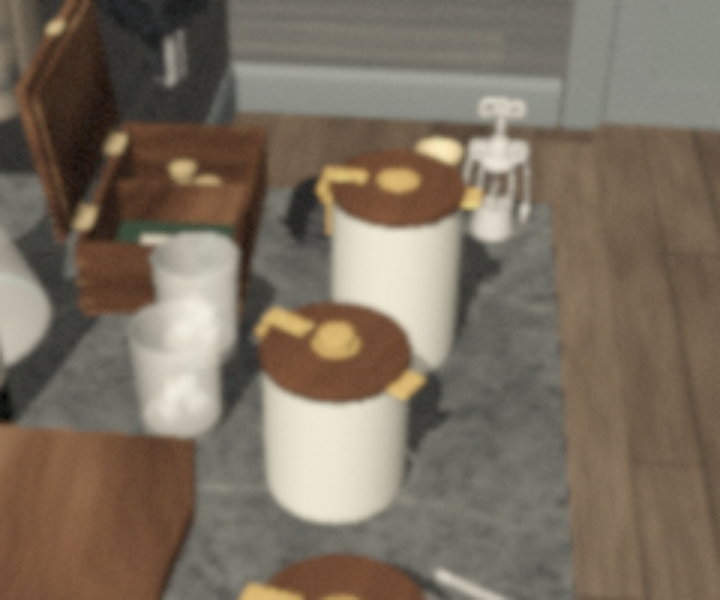

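The lid is shut (surface at z≈0.134 and flat). The button is still up at about (335,337) in the side crop, and the canister hasn't moved. Next I'll press the button.

```bash
python3 - <<'E'
from h import *
z=np.load("side2.npz");P=cloud("side",z["d"]);b=P[228:233,308:316].reshape(-1,3);b=b[b[:,2]>.139]
print("btn",len(b),np.median(b,0)); B=np.median(b,0)[:2]
xy=B if np.linalg.norm(B-C)<.01 else C; xy=(xy+C)/2; print(xy)
m.move_l(np.r_[xy,.20],max_speed=.15); m.dwell(.2); f0=np.array(m.current_force())
m.move_l(np.r_[xy,.150],max_speed=.06)
for h in np.arange(.146,.1315,-.001):
    m.move_l(np.r_[xy,h],max_speed=.02);F=np.array(m.current_force())-f0
    print(h.round(4),np.array(m.current_ee_pos())[2].round(4),F.round(1))
    if F[2]>14: break
m.dwell(.3)
m.move_l(np.r_[xy,.24],max_speed=.1)
q=np.r_[H-.09*f,.30]; m.move_l(q,max_speed=.2)
pic,d=m.grab_frame("side"); P=cloud("side",d); b=P[228:237,308:316].reshape(-1,3);print(np.nanmax(b[:,2]),np.nanmedian(b,0))
cv2.imwrite("pics/s4.png",cv2.resize(pic[120:320,200:440,::-1],None,fx=3,fy=3)); print(m.current_time())
E
```

```text
btn 39 [0.53936443 0.03092309 0.14379632]
[0.53968221 0.03196154]
0.146 0.1459 [-0.  -0.5 -0.4]
0.145 0.145 [ 0.3 -0.4 -0.4]
0.144 0.1441 [-0.6 -0.1  1.5]
0.143 0.1431 [0.4 0.2 1.9]
0.142 0.142 [1.  0.  2.4]
0.141 0.1409 [ 2.2 -0.3  2.4]
0.14 0.1399 [1.5 0.3 2.8]
0.139 0.1389 [ 1.6 -0.2  2. ]
0.138 0.1379 [1.9 0.7 2.3]
0.137 0.1374 [-0.7  0.4  7.9]
0.136 0.1372 [-4.5  0.  17.6]
0.13888934718252077 [0.53912501 0.03029048 0.13609116]
25.65
```

View pics/s4.png

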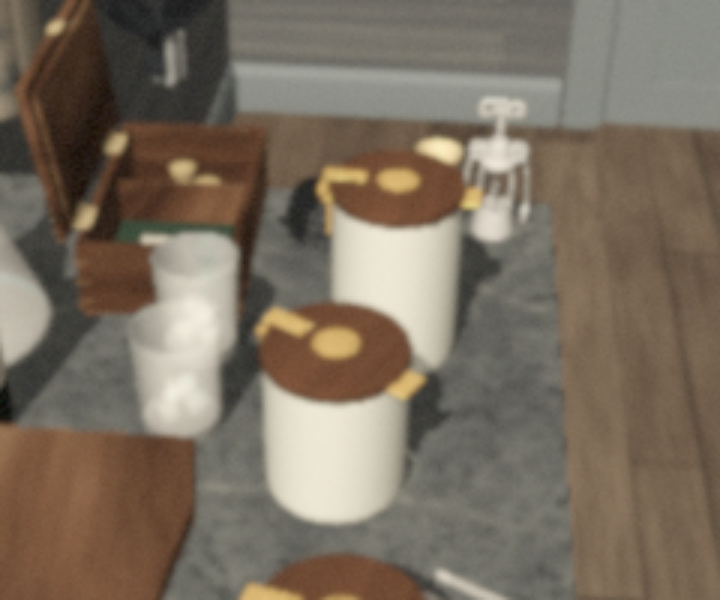

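The button at (335,343) is now low and flat like the one on the tall canister. It reached its stop at z≈0.137, the lid is shut, and the arm is clear of everything.

```bash
python3 -c "
from bench import manip as m
print(m.sign_off())"
```

```text
the job is handed in; nothing more can be done
None
```

The cork canister's lid was pushed fully shut with the vent button still up, then the button was pressed down to its stop, the arm was withdrawn and the job was handed in; the sign-off returned no verdict.

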